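# Fit the sprung roller and set its click dial

### The arm

A 6-joint arm with a two-finger parallel gripper is mounted at the origin on the work surface. World frame = base frame: x ahead of the robot, y to its left, z up, the work surface at z = 0. Lengths are in mm, angles in rad, forces in N, time in s.
With the tool pointing down it reaches from about 275 to 1000 mm from the base axis. Payload 8.4 kg.
Tool frame: the origin (TCP) lies on the centre line of the jaws, within the pads' length; the fingertips stand 25 mm ahead of it and the grasp point (between the pads) lies 6 mm ahead of it; z points along the fingers, y is the line along which they close (so a half turn about z gives the same grasp; the last joint's range is limited). The gripper opens to 85 mm and grips with 20 to 120 N. Pads are 22 mm wide; open, the fingers measure 114 mm over their backs; the gripper's body (76 mm by 85 mm) begins 54 mm behind the grasp point. The pads swing forward as they close: fully open they stand 13 mm farther back than shut.
Start: joints at [-1.162, 0.353, 1.633, -0, 1.155, -0.002], TCP at [249.588, -573.004, 216.781] pointing down, gripper open.
Joint ranges: [-2.63, 2.63], [-0.92, 2.1], [0.06, 2.66], [-1.3, 4.44], [0, 2.69], [-3.02, 3.02]. Speed limits (rad/s): [2.22, 2.22, 2.79, 3.14, 3.14, 3.14].

### API

Orientations are given as [roll, pitch, yaw] about the fixed x, y, z axes, in that order (R = Rz(yaw) Ry(pitch) Rx(roll)).
In Python, from rig import r gives the robot as it stands.
- The arm moves only by the shell command python3 -m jog 'ROWS' [FORCE]. ROWS is JSON, a list of rows, each a list of 3 entries, a list of its own where there are three numbers: the turn, a rotation vector about the tool's x, y, z in rad, then the shift along the tool's x, y, z in m, then the opening, from -1 (shut) to 1 (fully open). In form: [[[rx, ry, rz], [x, y, z], gripper], ...]. A call has 1 to 12 rows; each row shifts and turns the commanded pose from where the row before left it, along the tool's axes as they then stand; what a row does not reach is not made up. A row lasts 1/10 s, in which the tool goes at most 50 mm and 8.59 degrees, less where a joint would pass 70% of its speed; a pose out of reach is approached as far as the arm can. A call with a gripper value outside its range is refused whole. The fingers move at their own pace and stop on an object; FORCE is the grip in N (left out, the last holds). Time passes only in rows, so rows that do not move let the fingers close. It gives the time, the measured TCP pose, the force, the opening and the grip force at its end, in the units of the state.
- r.sense(): the state, without advancing time (a new reading comes with each control period).
- r.grab_frame(name): name is "scene" or "top" or "wrist"; returns the picture (480x640x3 uint8, red, green, blue); there is no depth.
- r.camera_params(name): a dict with "fx", "fy", "cx", "cy" (pixels), "rvec" (rotation vector, rad) and "tvec" (3), from world to camera coordinates, as OpenCV has them; the wrist camera has in their place "hand_eye" (4x4, takes a point from camera to tool coordinates, whose origin is the TCP and whose axes are the flange's). Camera axes: x right, y down, z forward; pixel columns grow to the right and rows downward; lengths in mm; the calibration is good to about 2 mm. The wrist camera is an equidistant fisheye: a pixel r from the principal point sees the ray r / f radians off the axis. A picture is of the moment at which its call begins: read the wrist's pose just before it. camera_params takes no time and is no camera call.
- r.sign_off(): hands the job in; it is judged then, once.
The state is a dict: "clock": time; "qpos": joint angles; "qvel": joint speeds; "joint_efforts": joint torques, N m; "eef_pos": TCP position; "tcp_rot": TCP orientation; "contact_force": force on the tool from outside, world axes, zero at the start; "wrist_torque": the same for the moment, N m; "opening": opening from 0.0 (shut) to 1.0 (fully open); "grasp_force": force on a finger pad.
Only numpy, scipy, OpenCV 4.12 (cv2) and the standard library are available. Lean on these libraries where they do the work, as an engineer would, in place of code of your own. Each camera call takes 0.05 s, during which the arm holds its last target. There are 200 camera calls.

### The job

Take the spring-ended roller off its wooden stand and fit it between the strap machine's two brackets, compressing its sprung end so that it springs into the cup of the tall bracket beside the dial, with the plain pin in the short bracket's cup, and let go of it. Then turn the dial fully clockwise to its stop, back it off counter-clockwise exactly five clicks, and let go. Leave the hammer, the tin and the rivet tray where they are.

Things in the scene. Friction and masses are not known exactly. Their poses are not given: they have to be found in the camera images.
- rig: The strap machine, a fixed grey casting. Origin: underside, below the middle of the seated roller. z up; y runs along the seated roller, from the short bracket (-y) to the tall bracket and dial (+y). Base plate 100 (x) by 300 (y -88 to +212), 12 high; a steel bed 60 by 100 in its middle reaches z 27. Dial housing 84 by 84 around y +165, top z 50, a white tick per click of the pointer
- short_cup (a point): floor centre of the short bracket's cup (rig x 0, y -63, z 60; axes as the rig's). The cup is a blind square hole 14 by 14, 5 deep, in the bracket's inner face, which lies at rig y -58. Bracket 36 wide in x, 14 thick, top at z 76
- tall_cup (a point): floor centre of the tall bracket's cup (rig x 0, y +71, z 60; axes as the rig's). The cup is a blind square hole 14 by 14, 5 deep, in the bracket's inner face, which lies at rig y +66 and is flat above the cup. Bracket 36 wide in x, 14 thick, top at z 112
- stand: fixed wooden stand 70 (x) by 110 (y), two V-blocks 14 thick at y -42 and +42, about 50 high; the roller lies in them along y, axis at z 51, only a 10 mm board below it between the blocks. Origin: centre of the underside
- roller: loose aluminium roller, 30 in diameter, 110 long, 0.18 to 0.36 kg. Origin: its centre; y along its axis. At -y a plain fixed pin, 8 in diameter, stands out 8 (tip at y -63); at +y the sprung plunger, 8 in diameter, round tip, stands out 18 when free (tip at y +73). It lies along the stand's y. Pin: short bracket's cup; plunger: tall bracket's cup
- pin_tip (a point): centre of the plain pin's end; moves with the roller
- plunger_tip (a point): the plunger's round tip; it slides up to 16 mm into the roller against a spring (2 N at first, plus 0.25 N per mm). When the roller is seated it is 2 mm in
- dial (a joint): angle of the click dial about its vertical axis, rad. 0: fully clockwise (seen from above), against its stop. Grows counter-clockwise, one click each 0.2618 rad (15 deg), up to 10 clicks. It settles by itself in the nearest click; about 0.09 N m takes it over to the next
- dial_grip (a point): on the dial's axis at the height to grip (rig y +165, z 81), 11 below the top of the bar. Dial: black disc 48 in diameter, top at z 58, with a bar across it 44 long, 14 wide, top at z 92. x along the bar, y across it (grip across y), z up; turns with the dial, at dial 0 its axes are the rig's
- dial_pointer (a point): top of the dial's bar at its pointer end (white line), 20 from the axis; points to the rig's -x at dial 0
- hammer: bystander: hammer lying on the bench, leave alone
- tin: bystander: closed tin, 72 in diameter, 110 high, leave alone
- rivet_tray: bystander: grey tray 100 by 140, 35 high, leave alone
- cradle_mid (a point): where the roller's centre lies when it is seated and centred in the cups (rig x 0, y 0, z 60); it then sags 3 mm when let go, as the 8 mm ends are loose in the 14 mm cups
Not all that is in view belongs to the job. Of the things that look like the roller, the largest one is meant.

How it is judged (in metres and radians):
On the way, in this order (a step that is already met when the one before it is completed fails the run):
1. the roller is seated in both cups and released (distance between pin_tip and short_cup below 0.006 m and y of pin_tip in the frame of short_cup below 0.003 m and distance between plunger_tip and tall_cup below 0.006 m and y of plunger_tip in the frame of tall_cup above -0.003 m and contact force between the fingers and roller below 0.05 N), for 0.2 s.
2. the dial is turned fully clockwise to its stop (value of joint dial below 0.1 rad), for 0.1 s.
At the end, for the whole second after the job is handed in: the roller rests in both cups (each tip within 6 mm of its cup's floor centre and within 3 mm of full depth) and the dial stands at its fifth click from the clockwise stop (1.309 rad, within 0.1 rad) (distance between pin_tip and short_cup below 0.006 m and y of pin_tip in the frame of short_cup below 0.003 m and distance between plunger_tip and tall_cup below 0.006 m and y of plunger_tip in the frame of tall_cup above -0.003 m and linear speed of roller below 0.02 m/s and value of joint dial between 1.209 and 1.409 rad); the robot touches nothing.
It fails at once if a bystander is moved by more than 30 mm (distance of any of hammer, tin, rivet_tray from where it was at the start of the episode above 0.03 m).
It also fails if it takes over 51 s, if anything falls off the work surface, if the arm or the gripper's body presses on something with over 40 N, if the wrist force passes 120 N, or if a joint passes its speed limit or range.

## Working session

There is one attempt and no reset: what is moved stays moved. The work goes in short steps, Python scripts to look and compute and a shell command to move; the robot and the scene stay as the last step left them, time stands still between calls to the robot, and variables do not carry over. Pictures are saved under pics/ and viewed, at most 10 in all, crops included, and the job is handed in when it is done.

```bash
ls; mkdir -p pics; python3 - <<'E'
from rig import r
import cv2
for n in("scene","top"):
    im=r.grab_frame(n); cv2.imwrite(f"pics/{n}0.png",im[:,:,::-1]); print(n,r.camera_params(n))
print(r.camera_params("wrist")); print(r.sense())
E
```

```text
pics
scene {'fx': 473.1619968614514, 'fy': 473.1619968614514, 'cx': 326.64883437010076, 'cy': 234.6750009587239, 'rvec': array([ 1.9520794 ,  1.34139593, -0.58651527]), 'tvec': array([-177.79776379, -285.5713123 , 1423.59775868])}
top {'fx': 497.26615868276025, 'fy': 497.26615868276025, 'cx': 326.001300399601, 'cy': 240.56244927934839, 'rvec': array([ 2.1064415 , -2.1381186 ,  0.19326391]), 'tvec': array([   9.04622626,  554.41039807, 1121.11102405])}
{'fx': 371.64829954431775, 'fy': 371.64829954431775, 'cx': 319.82237978020197, 'cy': 238.7899834668584, 'hand_eye': array([[ 1.33836281e-04, -9.64003229e-01, -2.65890499e-01,
         6.76008186e+01],
       [ 9.99999978e-01,  1.71613313e-04, -1.18844074e-04,
        -4.66662803e-01],
       [ 1.60196421e-04, -2.65890477e-01,  9.64003231e-01,
        -1.57221611e+02],
       [ 0.00000000e+00,  0.00000000e+00,  0.00000000e+00,
         1.00000000e+00]])}
{'clock': 0.1, 'qpos': array([-1.16239184e+00,  3.53599891e-01,  1.63408599e+00,  2.70236952e-05,
        1.15518579e+00, -2.39369100e-03]), 'qvel': array([ 0.0015442 , -0.0015719 ,  0.00038118, -0.00024095,  0.00062331,
        0.00132416]), 'joint_efforts': array([ 2.24034105e-03, -6.06353259e+01, -3.42819858e+01, -2.25438066e-05,
        4.04272156e-03,  2.42842435e-05]), 'eef_pos': array([ 249.41805893, -572.57597736,  216.11242224]), 'tcp_rot': array([-3.14031369e+00, -2.77707004e-05,  4.10787237e-01]), 'contact_force': array([ 0.50305264,  0.67017101, -0.56173447]), 'wrist_torque': array([-0.0460504 , -0.03303275,  0.01246412]), 'grasp_force': 0.0, 'opening': 1.0014702252839223}
```

View pics/top0.png

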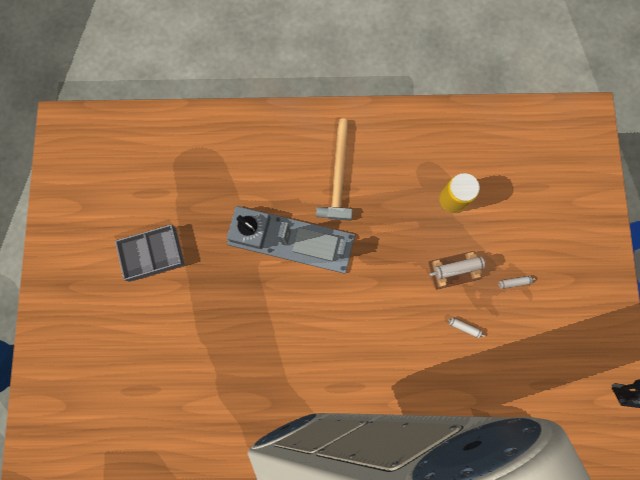

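View pics/scene0.png

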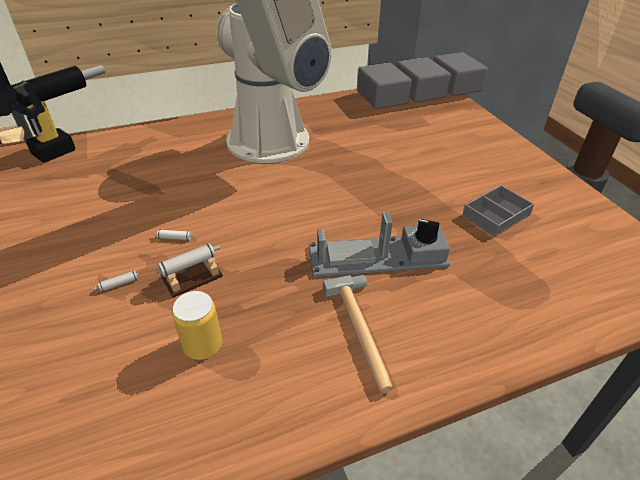

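The top view shows the stand and roller at about (458,268), with the long plunger at its left end (432,273). The rig runs from (355,252) to (233,225), with the dial at (248,226). The scene view agrees: the plunger points toward the rig, which is world +y.

```bash
cat > h.py <<'E'
from rig import r
import numpy as np, cv2
from scipy.spatial.transform import Rotation as R
def ray(n,px):
    p=r.camera_params(n); M=cv2.Rodrigues(np.array(p["rvec"]))[0]
    d=M.T@np.array([(px[0]-p["cx"])/p["fx"],(px[1]-p["cy"])/p["fy"],1]); return -M.T@p["tvec"],d
def onz(n,px,z):
    o,d=ray(n,px); return o+d*(z-o[2])/d[2]
def proj(n,X):
    p=r.camera_params(n); return cv2.projectPoints(np.array([X],float),np.array(p["rvec"]),np.array(p["tvec"]),np.array([[p["fx"],0,p["cx"]],[0,p["fy"],p["cy"]],[0,0,1]]),None)[0].ravel()
def wray(px,s):  # wrist pixel -> world ray, s: sense
    p=r.camera_params("wrist"); v=np.array([px[0]-p["cx"],px[1]-p["cy"]]); a=np.linalg.norm(v); t=a/p["fx"]
    d=np.r_[np.sin(t)*v/max(a,1e-9),np.cos(t)]; H=np.array(p["hand_eye"]); T=R.from_euler("xyz",s["tcp_rot"]).as_matrix()
    return T@H[:3,3]+s["eef_pos"],T@H[:3,:3]@d
def wonz(px,s,z):
    o,d=wray(px,s); return o+d*(z-o[2])/d[2]
def wproj(X,s):
    p=r.camera_params("wrist"); H=np.array(p["hand_eye"]); T=R.from_euler("xyz",s["tcp_rot"]).as_matrix()
    c=H[:3,:3].T@(T.T@(np.array(X)-s["eef_pos"])-H[:3,3]); t=np.arctan2(np.hypot(*c[:2]),c[2]); k=p["fx"]*t/np.hypot(*c[:2])
    return c[0]*k+p["cx"],c[1]*k+p["cy"]
E
python3 - <<'E'
import cv2,numpy as np
im=cv2.imread("pics/top0.png")
a=cv2.resize(im[200:280,222:362],None,fx=5.5,fy=5.5,interpolation=cv2.INTER_CUBIC)[:, :770]
b=cv2.resize(im[245:295,425:495],None,fx=3,fy=3,interpolation=cv2.INTER_CUBIC)
c=np.zeros((600,770,3),np.uint8); c[:440]=a[:440]; c[445:595,:210]=b
cv2.imwrite("pics/c1.png",c)
E
```

```text
(no output)
```

View pics/c1.png

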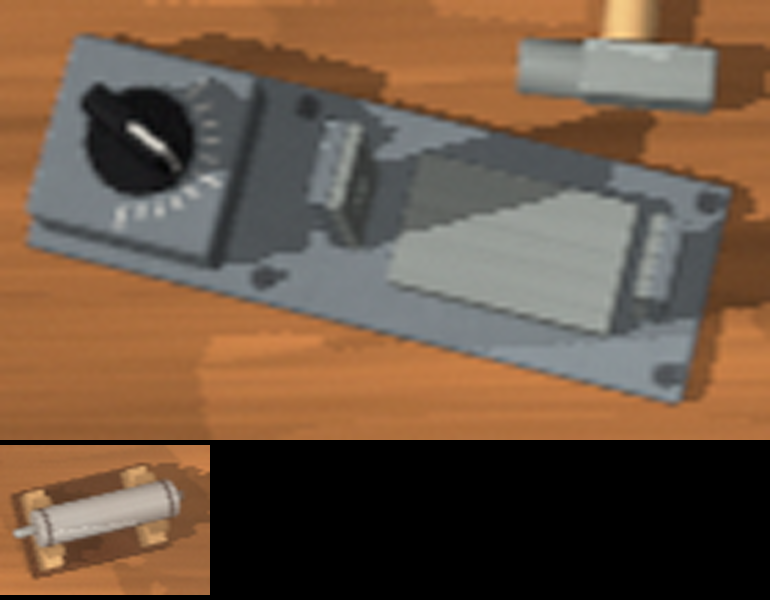

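The enlarged top view shows the rig plate corners at (733,188), (683,402) and (27,243). The dial pointer is turned counter-clockwise from rig -x, between down and right. The roller lies in the stand with its plunger tip at crop (15,534).

```bash
python3 - <<'E'
from h import *
np.set_printoptions(precision=1,suppress=True)
f=lambda x,y:((x+.5)/5.5+222-.5,(y+.5)/5.5+200-.5)
g=lambda x,y:((x+.5)/3+425-.5,(y-445+.5)/3+245-.5)
P={k:onz("top",f(*v),z)[:2] for k,v,z in [("RT",(733,188),12),("RB",(683,402),12),("LB",(27,243),12),("HLT",(75,37),50),("HRT",(262,75),50),("HRB",(214,268),50),("dialdisc",(140,140),58),("shortT",(658,215),76),("shortB",(652,300),76),("tallT",(350,122),112),("tallB",(330,207),112)]}
for k,v in P.items(): print(k,v)
print("LBRB",np.linalg.norm(P["LB"]-P["RB"]),"RTRB",np.linalg.norm(P["RT"]-P["RB"]))
d=P["LB"]-P["RB"]; u=d/np.linalg.norm(d); yaw=np.arctan2(-u[0],u[1]); x=np.array([u[1],-u[0]])
print("yaw",yaw, "x",x)
mid=(P["RT"]+P["RB"])/2
print("origin from R edge",mid+88*u,"from LB",P["LB"]+50*x-212*u, "RB",P["RB"]+50*x+88*u,"housing",(P["HLT"]+P["HRB"])/2-165*u,"disc",P["dialdisc"]-165*u)
for n,v in [("bodyL",(40,525)),("bodyR",(173,498)),("tip",(15,534))]: print(n,onz("top",g(*v),51))
E
```

```text
RT [577.7 -69.9]
RB [482.4 -45.6]
LB [557.7 243.7]
HLT [641.6 216.9]
HRT [623.3 135.4]
HRB [538.6 155.4]
dialdisc [593.4 186.6]
shortT [553.8 -34.5]
shortB [517.7 -31.3]
tallT [587.6  91.8]
tallB [552.3  99.9]
LBRB 298.9068415709822 RTRB 98.32360019984664
yaw -0.2544985536787191 x [ 1.  -0.3]
origin from R edge [552.2  27.4] from LB [552.7  25.9] RB [553.  27.] housing [548.5  26.5] disc [551.9  26.9]
bodyL [ 477.6 -259.1   51. ]
bodyR [ 497.2 -363.7   51. ]
tip [ 470.9 -239.3   51. ]
```

```bash
python3 -m jog '[[[0,0,0],[0.0403,-0.0181,0],1],[[0,0,0],[0.0403,-0.0181,0],1],[[0,0,0],[0.0403,-0.0181,0],1],[[0,0,0],[0.0403,-0.0181,0],1],[[0,0,0],[0.0403,-0.0181,0],1],[[0,0,0],[0.0403,-0.0181,0],1],[[0,0,0],[0.0403,-0.0181,0],1],[[0,0,0],[0.0403,-0.0181,0],1]]' && python3 -m jog '[[[0,0,-0.148],[0,0,0],1],[[0,0,-0.148],[0,0,0],1],[[0,0,-0.148],[0,0,0],1],[[0,0,-0.148],[0,0,0],1],[[0,0,-0.148],[0,0,0],1],[[0,0,-0.148],[0,0,0],1],[[0,0,-0.148],[0,0,0],1],[[0,0,-0.148],[0,0,0],1],[[0,0,-0.148],[0,0,0],1],[[0,0,0],[0,0,0],1],[[0,0,0],[0,0,0],1]]'
python3 - <<'E'
from h import *
s=r.sense(); im=r.grab_frame("wrist"); cv2.imwrite("pics/w1.png",im[:,:,::-1]); print(s["eef_pos"],s["tcp_rot"],s["qpos"],s["clock"])
import json; json.dump({k:np.array(s[k]).tolist() for k in("eef_pos","tcp_rot")},open("w1.json","w"))
E
```

```text
clock: 0.9
eef_pos: [488.2, -309.9, 216.6]
tcp_rot: [-3.141, 0.0, 0.411]
contact_force: [0.9, -0.0, -0.9]
opening: 0.999
grasp_force: 0.0
clock: 2.0
eef_pos: [487.2, -311.4, 216.5]
tcp_rot: [-3.141, -0.0, 1.738]
contact_force: [0.2, 0.4, 0.4]
opening: 1.002
grasp_force: 0.0
[ 487.1821336  -311.40318803  216.54199364] [-3.14122449e+00 -3.03529166e-04  1.73839828e+00] [-5.71319834e-01  2.81253442e-01  1.73563208e+00 -2.61381236e-05
  1.12518370e+00 -7.38910567e-01] 2.0
```

View pics/w1.png

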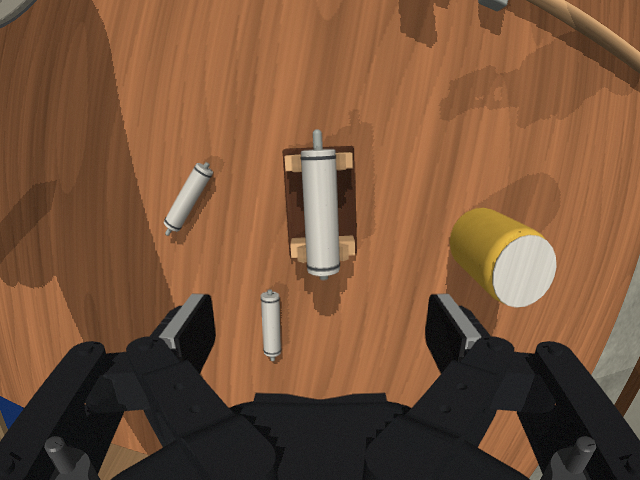

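The wrist view shows the roller with its plunger tip at (317,131). The body ends are at about (319,151) and (323,275). The tin at (500,260) is clear of the fingers.

```bash
python3 - <<'E'
from h import *
import json
s={k:np.array(v) for k,v in json.load(open("w1.json")).items()}
np.set_printoptions(precision=1,suppress=True)
tip=wonz((317,130.5),s,51)
im=cv2.imread("pics/w1.png"); 
hsv=cv2.cvtColor(im,cv2.COLOR_BGR2HSV); m=((hsv[...,1]<50)&(hsv[...,2]>110)).astype(np.uint8)
mids=[]
for y in range(165,260,5):
    xs=np.where(m[y,290:355])[0]+290; mids.append((y,xs.min(),xs.max()))
print(mids[::4])
pts=np.array([wonz(((a+b)/2,y),s,60)[:2] for y,a,b in mids])  # edges seen a little above the axis
v=cv2.fitLine(pts.astype(np.float32),cv2.DIST_HUBER,0,.01,.01).ravel(); d=v[:2]*np.sign(v[1])
yaw=np.arctan2(-d[0],d[1])
L=[np.linalg.norm(wonz((a,y),s,51)[:2]-wonz((b,y),s,51)[:2]) for y,a,b in mids]
print("yaw",yaw,"width",np.mean(L),"tip",tip,"line pt",v[2:])
print("body",wonz((319,151),s,61),wonz((323,270),s,66))
c=tip[:2]-73*d; print("centre from tip",c)
t=R.from_euler("xyz",s["tcp_rot"]).as_matrix(); print("tool delta",t.T@np.r_[c-s["eef_pos"][:2],0], "turn",-(yaw+np.pi/2-s["tcp_rot"][2]))
# line lateral check
n=np.array([d[1],-d[0]]); print("lateral tip vs line",n@(tip[:2]-v[2:]))
E
```

```text
[(165, np.int64(302), np.int64(335)), (185, np.int64(303), np.int64(335)), (205, np.int64(304), np.int64(336)), (225, np.int64(305), np.int64(337)), (245, np.int64(306), np.int64(338))]
yaw 0.21261843 width 28.21133199698379 tip [ 472.4 -237.8   51. ] line pt [ 485. -297.]
body [ 477.  -254.7   61. ] [ 497.7 -355.8   66. ]
centre from tip [ 487.8 -309.1]
tool delta [2.2 1.  0. ] turn -0.04501656504834228
lateral tip vs line 0.17260805609494234
```

```bash
python3 -m jog '[[[0,0,-0.045],[0,0,0],1],[[0,0,0],[0.002,0.001,0.03],1],[[0,0,0],[0,0,0.03],1],[[0,0,0],[0,0,0.03],1],[[0,0,0],[0,0,0.03],1],[[0,0,0],[0,0,0.025],1],[[0,0,0],[0,0,0.0145],1],[[0,0,0],[0,0,0],1],[[0,0,0],[0,0,0],1]]' 60 && python3 -m jog '[[[0,0,0],[0,0,0],-1],[[0,0,0],[0,0,0],-1],[[0,0,0],[0,0,0],-1],[[0,0,0],[0,0,0],-1],[[0,0,0],[0,0,0],-1],[[0,0,0],[0,0,0],-1],[[0,0,0],[0,0,0],-1],[[0,0,0],[0,0,0],-1]]' 60
```

```text
clock: 2.95
eef_pos: [488.3, -309.6, 57.9]
tcp_rot: [3.141, 0.0, 1.787]
contact_force: [0.1, 0.3, 0.9]
opening: 1.001
grasp_force: 0.0
clock: 3.75
eef_pos: [487.9, -309.3, 57.2]
tcp_rot: [-3.142, -0.0, 1.788]
contact_force: [0.2, -0.7, -0.2]
opening: -0.0
grasp_force: 0.0
```

```bash
python3 - <<'E'
from h import *
s=r.sense(); im=r.grab_frame("wrist"); im2=r.grab_frame("scene")
c=np.zeros((480,800,3),np.uint8); c[:,:420]=im[:,110:530]; c[:300,420:]=cv2.resize(im2[200:320,120:272],(380,300))
cv2.imwrite("pics/w2.png",c[:,:,::-1]); print(s["opening"],s["grasp_force"],s["eef_pos"])
E
```

```text
-5.1518494197087946e-05 0.0 [ 487.85435288 -309.31720757   57.23120913]
```

View pics/w2.png

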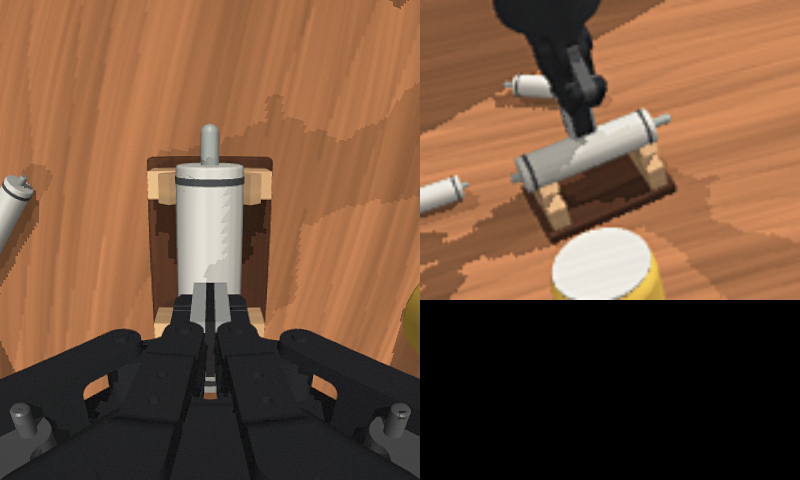

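The picture shows the fingers shut above the roller, with the pads at crop (210,290–350), and the roller still in its stand. I need to know where the fingertips really are relative to the TCP.

```bash
python3 - <<'E'
from h import *
s=r.sense()
T=R.from_euler("xyz",s["tcp_rot"]).as_matrix(); W=lambda v: s["eef_pos"]+T@np.array(v,float)
for v in [(0,0,25),(11,0,25),(-11,0,25),(11,0,0),(11,0,-20),(0,42.5,12),(11,42.5,12),(11,42.5,-10)]: print(v,np.round(wproj(W(v),s),0))
d=np.array([-np.sin(.2126),np.cos(.2126),0]); c=np.array([487.8,-309.1,51])
n=np.array([np.cos(.2126),np.sin(.2126),0])
for z in (31,41,51):
  c[2]=z
  print(z,"tip",np.round(wproj(c+73*d,s)),"top end",np.round(wproj(c+55*d+[0,0,15],s)),"sides",np.round(wproj(c+40*d+15*n,s)),np.round(wproj(c+40*d-15*n,s)), "back",np.round(wproj(c-55*d+[0,0,15],s)),np.round(wproj(c-55*d,s)))
# plunger tip by two views, no height assumed
o2,d2=ray("top",((15.5)/3+424.5,(534.5-445)/3+244.5)); o1,d1=wray((320,125),s)
A=np.stack([d1,-d2],1); k=np.linalg.lstsq(A,o2-o1,rcond=None)[0]; print("tip tri",o1+k[0]*d1,o2+k[1]*d2)
E
```

```text
(0, 0, 25) [319. 271.]
(11, 0, 25) [319. 251.]
(-11, 0, 25) [319. 291.]
(11, 0, 0) [319. 268.]
(11, 0, -20) [319. 285.]
(0, 42.5, 12) [405. 280.]
(11, 42.5, 12) [406. 259.]
(11, 42.5, -10) [417. 275.]
31 tip [320. 128.] top end [320. 166.] sides [350. 194.] [290. 194.] back [319. 373.] [319. 358.]
41 tip [320. 127.] top end [320. 168.] sides [351. 198.] [288. 197.] back [319. 383.] [319. 367.]
51 tip [320. 126.] top end [320. 170.] sides [353. 201.] [286. 201.] back [319. 395.] [319. 378.]
tip tri [ 472.30657635 -237.30487753   55.93157557] [ 470.35105556 -238.29640355   55.91014236]
```

```bash
python3 - <<'E'
from h import *
s=r.sense(); e=s["eef_pos"]
for z in (30,45,60,66,70,75,80,90): print(z,proj("scene",[e[0],e[1],z]).round(1))
print(s["contact_force"],s["wrist_torque"])
c=r.grab_frame("scene")[200:290,140:230]; w=r.grab_frame("wrist")[230:430,220:420]
cv2.imwrite("pics/w3.png",np.hstack([cv2.resize(c,(400,400),interpolation=2),cv2.resize(w,(400,400),interpolation=2)])[:,:,::-1])
E
```

```text
30 [187.6 266.7]
45 [186.3 261.5]
60 [185.  256.2]
66 [184.4 254.1]
70 [184.1 252.7]
75 [183.6 250.9]
80 [183.2 249. ]
90 [182.2 245.4]
[ 0.71928342 -0.31091387 -0.37820694] [-0.01631713 -0.02441787  0.01533159]
```

View pics/w3.png

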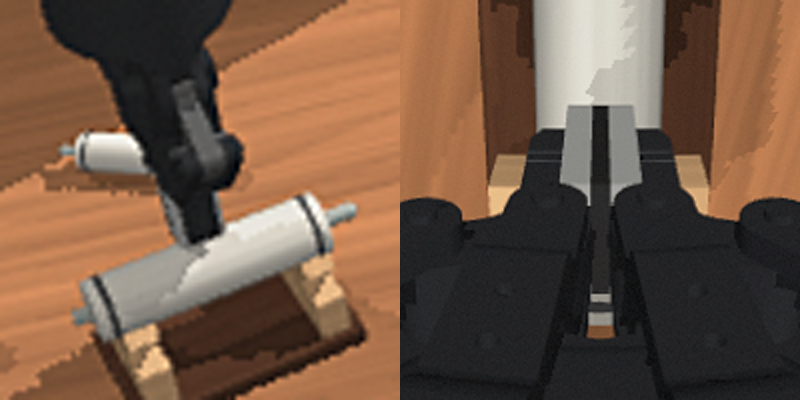

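The scene view puts the shut fingertips at about z 65–75, just above the roller top at z 66. That is well short of the stated 25 mm ahead of the TCP. I'll touch the roller's top gently with the shut fingers to measure the true tip offset.

```bash
for i in 1 2; do python3 -m jog '[[[0,0,0],[0,0,0.002],-1],[[0,0,0],[0,0,0],-1]]' | egrep 'pos|contact'; done
```

```text
eef_pos: [487.7, -309.2, 55.0]
contact_force: [0.7, 0.9, -0.3]
eef_pos: [487.7, -309.2, 53.0]
contact_force: [1.4, -1.2, -0.3]
```

```bash
for i in 1 2 3; do python3 -m jog '[[[0,0,0],[0,0,0.002],-1],[[0,0,0],[0,0,0],-1]]' | egrep 'pos|contact'; done
```

```text
eef_pos: [488.0, -309.4, 51.6]
contact_force: [-1.0, 0.2, 4.2]
eef_pos: [488.1, -309.5, 51.3]
contact_force: [-7.4, 3.6, 24.5]
eef_pos: [488.3, -309.5, 51.0]
contact_force: [-11.9, 8.3, 44.5]
```

Contact came at TCP z ≈ 51.6 on a surface at z 66. So the fingertips are about 14 mm behind the reported TCP, and the grasp point is about 33 mm behind it. I'll regrasp using that offset, with the TCP at z ≈ 18.

```bash
python3 -m jog '[[[0,0,0],[0,0,-0.03],-1],[[0,0,0],[0,0,0],1],[[0,0,0],[0,0,0],1],[[0,0,0],[0,0,0],1],[[0,0,0],[0,0,0],1],[[0,0,0],[0,0,0],1],[[0,0,0],[0,0,0],1]]' && python3 -m jog '[[[0,0,0],[0,0,0.02],1],[[0,0,0],[0,0,0.02],1],[[0,0,0],[0,0,0.019],1],[[0,0,0],[0,0,0],1],[[0,0,0],[0,0,0],-1],[[0,0,0],[0,0,0],-1],[[0,0,0],[0,0,0],-1],[[0,0,0],[0,0,0],-1],[[0,0,0],[0,0,0],-1],[[0,0,0],[0,0,0],-1]]' 60
```

```text
clock: 5.65
eef_pos: [487.6, -309.2, 76.7]
tcp_rot: [-3.141, -0.001, 1.788]
contact_force: [-0.2, -0.1, 0.4]
opening: 0.989
grasp_force: 0.0
clock: 6.65
eef_pos: [487.6, -309.8, 19.4]
tcp_rot: [-3.141, 0.001, 1.788]
contact_force: [-4.2, -0.9, 8.3]
opening: 0.331
grasp_force: 58.5
```

```bash
python3 -m jog '[[[0,0,0],[0,0,-0.02],-1],[[0,0,0],[0,0,-0.04],-1],[[0,0,0],[0,0,-0.045],-1],[[0,0,0],[0,0,-0.045],-1],[[0,0,0],[0,0,0],-1]]' && python3 -m jog '[[[0,0,0],[0.02,0.0086,0],-1],[[0,0,0],[0.0393,0.017,0],-1],[[0,0,0],[0.0393,0.017,0],-1],[[0,0,0],[0.0393,0.017,0],-1],[[0,0,0],[0.0393,0.017,0],-1],[[0,0,0],[0.0393,0.017,0],-1],[[0,0,0],[0.0393,0.017,0],-1],[[0,0,0],[0.0393,0.017,0],-1],[[0,0,0],[0.02,0.008,0],-1]]' && python3 -m jog '[[[0,0,0.118],[0,0,0],-1],[[0,0,0.118],[0,0,0],-1],[[0,0,0.118],[0,0,0],-1],[[0,0,0.118],[0,0,0],-1],[[0,0,0],[0,0,0],-1],[[0,0,0],[0,0,0],-1],[[0,0,0],[0,0,0],-1]]'
python3 - <<'E'
from h import *
import json
s=r.sense(); im=r.grab_frame("wrist"); cv2.imwrite("pics/w4.png",im[:,:,::-1]); print(s["eef_pos"],s["tcp_rot"],s["clock"])
json.dump({k:np.array(s[k]).tolist() for k in("eef_pos","tcp_rot")},open("w4.json","w"))
E
```

```text
clock: 7.15
eef_pos: [491.1, -311.4, 174.8]
tcp_rot: [3.134, 0.007, 1.788]
contact_force: [0.1, -0.8, -2.9]
opening: 0.332
grasp_force: 60.3
clock: 8.05
eef_pos: [552.2, 30.6, 167.5]
tcp_rot: [-3.141, -0.001, 1.789]
contact_force: [0.5, 0.2, -2.4]
opening: 0.332
grasp_force: 60.1
clock: 8.75
eef_pos: [552.2, 27.5, 168.0]
tcp_rot: [-3.141, 0.0, 1.318]
contact_force: [-0.3, 0.2, -3.4]
opening: 0.332
grasp_force: 60.1
[552.18203363  27.51609644 167.9582817 ] [-3.14106531e+00  1.35194432e-04  1.31833589e+00] 8.75
```

View pics/w4.png

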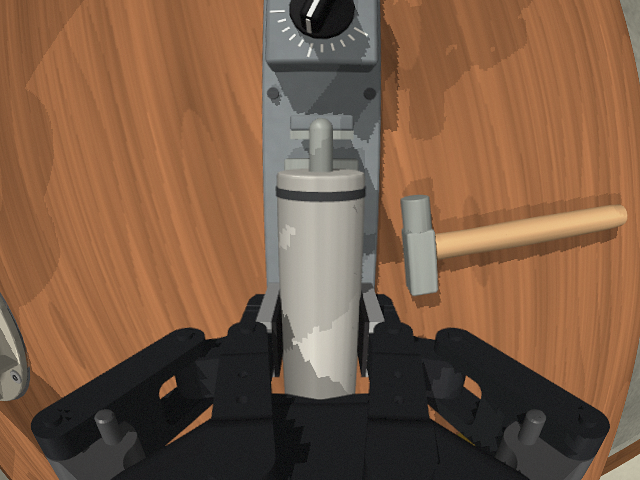

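The roller hangs level in the jaws with its plunger tip at (321,120). The tall bracket's top spans about (291–353, 115–131), and the housing's front edge is near row 65 and the dial near (322,10).

```bash
python3 - <<'E'
from h import *
import json
np.set_printoptions(precision=2,suppress=True)
s={k:np.array(v) for k,v in json.load(open("w4.json")).items()}
T=R.from_euler("xyz",s["tcp_rot"]).as_matrix(); tool=lambda X:T.T@(X-s["eef_pos"])
za=s["eef_pos"][2]+33
for z in (za-2,za,za+2): print("tip tool",tool(wonz((321,120),s,z)))
for y,a,b in [(190,276.5,364.5),(230,278,362.5),(270,280.5,361.5)]: print("mid",tool(wonz(((a+b)/2,y),s,za)),tool(wonz((a,y),s,za))[1]-tool(wonz((b,y),s,za))[1])
print("body top end",tool(wonz((321,170),s,za+8)))
yaw=-.2545; o=np.array([552.3,26.8]); Rm=np.array([[np.cos(yaw),-np.sin(yaw)],[np.sin(yaw),np.cos(yaw)]])
rg=lambda p,z: Rm.T@(wonz(p,s,z)[:2]-o)
print("tallTL",rg((290.5,115),112),"tallTR",rg((353.5,115),112),"inner",rg((292,131),112),rg((351,131),112))
print("housing front",rg((268,65),50),rg((379,66),50)); print("plate edges",rg((264,250),12),rg((264,110),12),rg((377,270),12),rg((381,110),12))
E
python3 -c "
import cv2;im=cv2.imread('pics/w4.png')
cv2.imwrite('pics/w5.png',cv2.resize(im[0:180,250:400],None,fx=3.3,fy=3.3,interpolation=cv2.INTER_CUBIC))"
```

```text
tip tool [ 74.24   0.34 -31.01]
tip tool [ 74.14   0.33 -33.01]
tip tool [ 74.04   0.33 -35.01]
mid [ 50.63   0.18 -33.01] -29.74353124328621
mid [ 36.74   0.1  -33.01] -29.23749462468906
mid [ 22.08   0.37 -33.  ] -28.936623676086974
body top end [ 58.07   0.32 -41.01]
tallTL [-17.12  82.29] tallTR [18.5  82.41] inner [-16.29  73.06] [17.15 73.16]
housing front [-38.64 124.63] [ 42.76 124.28]
plate edges [-49.96 -28.31] [-47.21  93.52] [ 51.39 -47.01] [50.49 93.89]
```

View pics/w5.png

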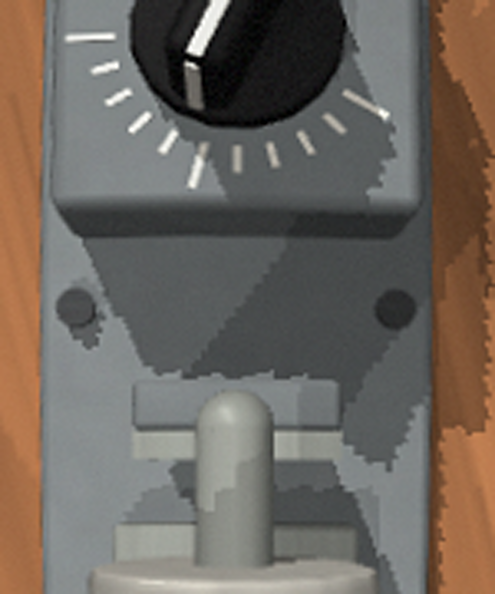

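```bash
python3 -m jog '[[[0,0,0],[-0.012,0.0007,0],-1],[[0,0,0],[0,0,0.04],-1],[[0,0,0],[0,0,0.04],-1],[[0,0,0],[0,0,0.0226],-1],[[0,0,0],[0,0,0],-1],[[0,0,0],[0,0,0],-1],[[0,0,0],[0,0,0],-1]]' 80; for i in 1 2 3 4 5; do python3 -m jog '[[[0,0,0],[0.002,0,0],-1],[[0,0,0],[0,0,0],-1]]' | egrep 'pos|contact'; done
python3 - <<'E'
from h import *
im=np.hstack([cv2.resize(r.grab_frame("scene")[190:290,290:410],(480,400),interpolation=2),cv2.resize(r.grab_frame("wrist")[40:240,240:400],(320,400),interpolation=2)])
cv2.imwrite("pics/s6.png",im[:,:,::-1])
E
```

```text
clock: 9.5
eef_pos: [551.5, 15.5, 67.3]
tcp_rot: [3.139, -0.001, 1.316]
contact_force: [0.5, -0.5, -3.7]
opening: 0.327
grasp_force: 81.3
eef_pos: [551.5, 17.9, 66.9]
contact_force: [0.2, -0.4, -4.0]
eef_pos: [551.4, 19.9, 66.1]
contact_force: [-0.2, 0.5, -3.9]
eef_pos: [551.6, 21.6, 65.7]
contact_force: [0.2, -2.0, -2.8]
eef_pos: [552.1, 23.5, 65.6]
contact_force: [-1.2, -2.7, -3.3]
eef_pos: [552.7, 25.5, 65.6]
contact_force: [-0.7, -3.4, -2.8]
```

View pics/s6.png

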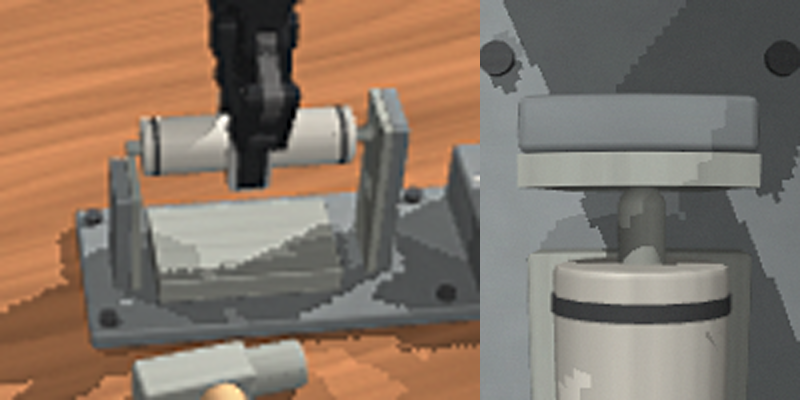

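Contact was felt on step 3 (2 N), and the force then rose as the spring should. In the picture the plunger is centred on the tall bracket's face (crop 642 against 639), and the pin is over the short bracket's top. I'll compress a further 9.5 mm.

```bash
python3 -m jog '[[[0,0,0],[0.002,0,0],-1],[[0,0,0],[0.002,0,0],-1],[[0,0,0],[0.002,0,0],-1],[[0,0,0],[0.002,0,0],-1],[[0,0,0],[0.0015,0,0],-1],[[0,0,0],[0,0,0],-1],[[0,0,0],[0,0,0],-1],[[0,0,0],[0,0,0],-1]]'
```

```text
clock: 11.4
eef_pos: [555.0, 34.5, 65.7]
tcp_rot: [-3.142, 0.0, 1.316]
contact_force: [-0.9, -6.3, -2.6]
opening: 0.321
grasp_force: 81.3
```

```bash
python3 -m jog '[[[0,0,0],[-0.001,0,0.004],-1],[[0,0,0],[0,0,0.004],-1],[[0,0,0],[0,0,0.004],-1],[[0,0,0],[0,0,0.002],-1],[[0,0,0],[0,0,0],-1],[[0,0,0],[0,0,0],-1]]' | egrep 'pos|contact'
for i in 1 2 3 4; do python3 -m jog '[[[0,0,0],[0,0,0.002],-1],[[0,0,0],[0,0,0],-1]]' | egrep 'pos|contact'; done
```

```text
eef_pos: [554.9, 33.6, 51.7]
contact_force: [-0.3, -4.1, -2.3]
eef_pos: [554.9, 33.7, 49.7]
contact_force: [-0.4, -5.2, -1.4]
eef_pos: [554.9, 33.7, 47.7]
contact_force: [-0.3, -5.4, -1.4]
eef_pos: [554.9, 33.7, 45.7]
contact_force: [-0.9, -5.3, -1.1]
eef_pos: [555.0, 33.7, 43.7]
contact_force: [-0.0, -5.4, -2.0]
```

The axis is now at z ≈ 75, so the pin is below the short bracket's top with no contact. Continuing down.

```bash
python3 -m jog '[[[0,0,0],[0,0,0.003],-1],[[0,0,0],[0,0,0.003],-1],[[0,0,0],[0,0,0.003],-1],[[0,0,0],[0,0,0],-1],[[0,0,0],[0,0,0],-1]]' | egrep 'pos|contact'
for i in 1 2 3; do python3 -m jog '[[[0,0,0],[0,0,0.002],-1],[[0,0,0],[0,0,0],-1]]' | egrep 'pos|contact'; done
```

```text
eef_pos: [553.4, 33.7, 33.9]
contact_force: [-3.1, -3.2, -8.7]
eef_pos: [554.2, 33.8, 32.4]
contact_force: [-2.6, -3.4, -4.7]
eef_pos: [555.0, 33.8, 30.8]
contact_force: [-3.0, -3.1, -2.4]
eef_pos: [555.8, 33.7, 29.0]
contact_force: [-0.3, -3.3, -2.0]
```

The spring force dropped from 5.4 to 3.3 N near axis z 65, so the plunger has sprung into the cup. Next I back the pin into the short cup.

```bash
for i in 1 2 3; do python3 -m jog '[[[0,0,0],[-0.001,0,0],-1],[[0,0,0],[-0.001,0,0],-1],[[0,0,0],[0,0,0],-1]]' | egrep 'pos|contact'; done
python3 - <<'E'
from h import *
im=np.hstack([cv2.resize(r.grab_frame("scene")[190:290,290:410],(480,400),interpolation=2),cv2.resize(r.grab_frame("wrist")[40:240,240:400],(320,400),interpolation=2)])
cv2.imwrite("pics/s7.png",im[:,:,::-1])
E
```

```text
eef_pos: [555.0, 31.6, 28.9]
contact_force: [1.2, -4.3, -1.2]
eef_pos: [553.9, 29.7, 28.7]
contact_force: [1.2, -3.4, -2.1]
eef_pos: [553.1, 27.8, 28.6]
contact_force: [0.8, -2.5, -1.9]
```

View pics/s7.png

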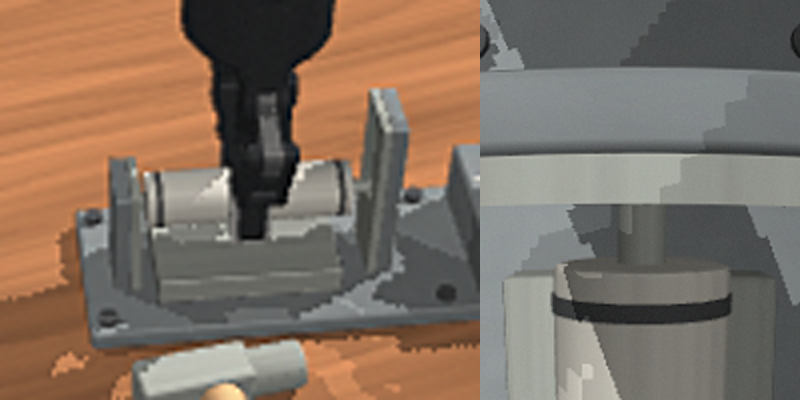

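The roller sits between both brackets and the force is about 2.5 N, which matches the seated compression. Releasing.

```bash
python3 -m jog '[[[0,0,0],[-0.0007,0,0],-1],[[0,0,0],[0,0,0],-1],[[0,0,0],[0,0,0],-1],[[0,0,0],[0,0,0],0],[[0,0,0],[0,0,0],0],[[0,0,0],[0,0,0],1],[[0,0,0],[0,0,0],1],[[0,0,0],[0,0,0],1],[[0,0,0],[0,0,0],1],[[0,0,0],[0,0,0],1],[[0,0,0],[0,0,0],1]]' && python3 -m jog '[[[0,0,0],[0,0,-0.02],1],[[0,0,0],[0,0,-0.045],1],[[0,0,0],[0,0,-0.045],1],[[0,0,0],[0,0,-0.04],1],[[0,0,0],[0,0,0],1],[[0,0,0],[0,0,0],1],[[0,0,0],[0,0,0],1]]'
python3 - <<'E'
from h import *
import json
s=r.sense(); w=r.grab_frame("wrist"); cv2.imwrite("pics/w8.png",w[:,:,::-1])
json.dump({k:np.array(s[k]).tolist() for k in("eef_pos","tcp_rot")},open("w8.json","w")); print(s["eef_pos"],s["tcp_rot"],s["qpos"])
a=cv2.resize(w[:330,200:440],(400,550)); b=cv2.resize(r.grab_frame("scene")[200:290,300:390],(400,400),interpolation=2); b=np.vstack([b,np.zeros((150,400,3),np.uint8)])
cv2.imwrite("pics/s8.png",np.hstack([a,b])[:,:,::-1])
E
```

```text
clock: 16.0
eef_pos: [553.1, 27.2, 28.7]
tcp_rot: [-3.142, 0.0, 1.316]
contact_force: [0.8, -0.1, -0.3]
opening: 1.003
grasp_force: 0.0
clock: 16.7
eef_pos: [552.1, 27.2, 177.4]
tcp_rot: [-3.14, 0.001, 1.316]
contact_force: [-0.3, -0.3, -0.5]
opening: 0.998
grasp_force: 0.0
[552.11718489  27.16238354 177.42655209] [-3.13963568e+00  5.75374922e-04  1.31578134e+00] [4.64231952e-02 2.85129340e-01 1.82623563e+00 3.67895061e-05
 1.03226724e+00 3.01419841e-01]
```

View pics/s8.png

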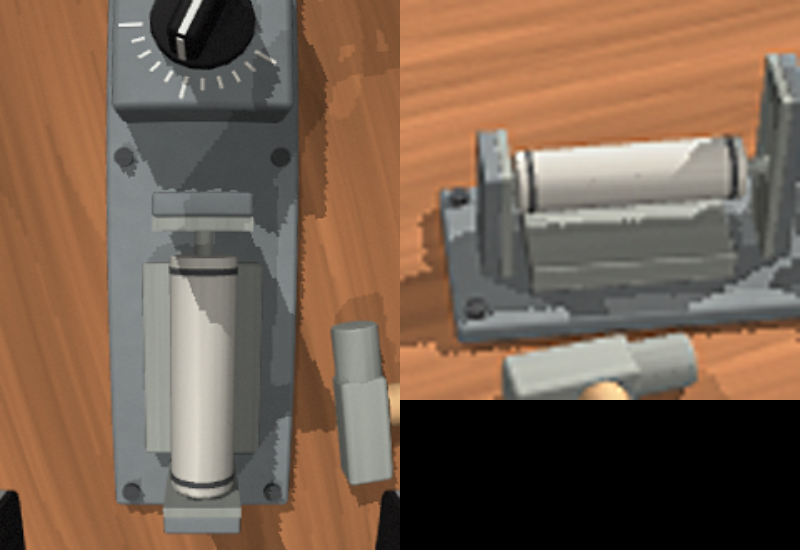

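The roller is seated: it lies level and straight, with the pin in the short bracket and the plunger in the tall bracket. The dial pointer stands about 4 clicks from rig -x. Next I go above the dial with the jaws across its bar.

```bash
python3 -m jog '[[[0,0,0],[0.0416,0.0002,0],1],[[0,0,0],[0.0416,0.0002,0],1],[[0,0,0],[0.0416,0.0002,0],1],[[0,0,0],[0.0416,0.0002,0],1],[[0,0,0.131],[0,0,0],1],[[0,0,0.131],[0,0,0],1],[[0,0,0.131],[0,0,0],1],[[0,0,0.131],[0,0,0],1],[[0,0,0],[0,0,0],1],[[0,0,0],[0,0,0],1],[[0,0,0],[0,0,0],1]]'
python3 - <<'E'
from h import *
np.set_printoptions(precision=1,suppress=True)
s=r.sense(); w=r.grab_frame("wrist"); cv2.imwrite("pics/w9.png",w[:,:,::-1])
c=np.array([594.9,187.9]); print("dial px",wproj([*c,92],s),wproj([*c,58],s))
hsv=cv2.cvtColor(w,cv2.COLOR_RGB2HSV); u,v=map(int,wproj([*c,75],s))
m=((hsv[...,2]>150)&(hsv[...,1]<70)).astype(np.uint8)
n,l,st,ce=cv2.connectedComponentsWithStats(m)
for i in range(1,n):
    if st[i,4]>8 and abs(ce[i,0]-u)<110 and abs(ce[i,1]-v)<110:
        q=np.argwhere(l==i)[:,::-1].astype(np.float32); (_,wh,_)=cv2.minAreaRect(q)
        f=cv2.fitLine(q,2,0,.01,.01).ravel(); P=[wonz(ce[i]+k*f[:2],s,92)[:2] for k in(-5,5)]; d=P[1]-P[0]
        print(st[i],ce[i],wh,"z92",wonz(ce[i],s,92)[:2]-c,"dir-rig deg",np.degrees(np.arctan2(d[1],d[0])+.2545)%180,"z50 rig deg",(np.degrees(np.arctan2(*(wonz(ce[i],s,50)[:2]-c)[::-1])+.2545)-180)%360, "r50",np.linalg.norm(wonz(ce[i],s,50)[:2]-c))
E
```

```text
clock: 17.9
eef_pos: [595.6, 187.9, 178.1]
tcp_rot: [-3.141, 0.001, 0.795]
contact_force: [0.1, -0.0, -0.5]
opening: 1.002
grasp_force: 0.0
dial px (np.float64(319.6482450511076), np.float64(240.26730258141188)) (np.float64(319.6945934209792), np.float64(228.2922218210658))
[354 224  15   3  33] [361.8 225.3] (2.0, 14.0) z92 [ 27.7 -12.4] dir-rig deg 152.21455220543643 z50 rig deg 150.99324273388723 r50 33.31109102249079
[353 234   7   3  13] [356. 235.] (6.305926322937012, 1.4552137851715088) z92 [ 20.2 -14.6] dir-rig deg 137.07003363093946 z50 rig deg 135.68114845323333 r50 29.85452152450422
[277 241  13   9  49] [283.1 244.9] (3.5777084827423096, 13.86362075805664) z92 [-20.2  15.1] dir-rig deg 0.6453131791110794 z50 rig deg 358.2745622515463 r50 33.28918284950563
[349 242   7   5  13] [351.8 243.9] (6.6884446144104, 1.5434871912002563) z92 [ 13.8 -17.2] dir-rig deg 118.54427968247674 z50 rig deg 120.10255515748457 r50 29.674879004285806
[318 244   7  26 120] [320.7 256.6] (25.47295379638672, 4.577171325683594) z92 [-7.6 -8.8] dir-rig deg 65.90952326076224 z50 rig deg 61.923937510
[... 330 characters left out ...]
50 rig deg 105.10593901679442 r50 29.37841699947715
[297 254   6   7  26] [299.7 257. ] (3.130495071411133, 7.602630138397217) z92 [-18.2   1.1] dir-rig deg 27.357127657012075 z50 rig deg 28.031284525705132 r50 30.529207579643305
[336 255   4   6   9] [337.8 257.2] (5.824352264404297, 1.1094003915786743) z92 [  0.4 -17.4] dir-rig deg 90.68665284345342 z50 rig deg 89.41647263887683 r50 29.86501923576864
[307 256   4   9  26] [308.8 260.6] (8.0, 3.0) z92 [-15.6  -5.2] dir-rig deg 50.17748646173393 z50 rig deg 43.08573924402344 r50 30.26937081680628
[329 266   4   5  15] [330.9 268.1] (4.0, 3.0) z92 [ -8.5 -19.9] dir-rig deg 53.009934958486824 z50 rig deg 74.61838749944593 r50 36.59178900348098
```

The ticks come out at 15° steps around the expected centre, and the pointer hides the 60° tick, so the dial is at click 4. Next I grip the bar and turn clockwise to the stop.

```bash
python3 -m jog '[[[0,0,0],[0,0,0.035],1],[[0,0,0],[0,0,0.035],1],[[0,0,0],[0,0,0.035],1],[[0,0,0],[0,0,0.024],1],[[0,0,0],[0,0,0],1],[[0,0,0],[0,0,0],-1],[[0,0,0],[0,0,0],-1],[[0,0,0],[0,0,0],-1],[[0,0,0],[0,0,0],-1],[[0,0,0],[0,0,0],-1],[[0,0,0],[0,0,0],-1],[[0,0,0],[0,0,0],-1]]' 40 && python3 -m jog '[[[0,0,0.13],[0,0,0],-1],[[0,0,0.13],[0,0,0],-1],[[0,0,0.13],[0,0,0],-1],[[0,0,0.13],[0,0,0],-1],[[0,0,0.13],[0,0,0],-1],[[0,0,0.13],[0,0,0],-1],[[0,0,0.13],[0,0,0],-1],[[0,0,0.13],[0,0,0],-1],[[0,0,0],[0,0,0],-1],[[0,0,0],[0,0,0],-1]]' && python3 -c "
from rig import r;print(r.sense()['wrist_torque'])"
```

```text
clock: 19.15
eef_pos: [595.9, 189.0, 50.7]
tcp_rot: [-3.141, -0.001, 0.792]
contact_force: [-3.1, 3.6, 6.3]
opening: 0.157
grasp_force: 43.6
clock: 20.15
eef_pos: [596.1, 187.9, 50.8]
tcp_rot: [-3.141, -0.001, -0.248]
contact_force: [-1.9, -1.3, 6.2]
opening: 0.156
grasp_force: 43.8
[-0.39157485  0.45475988 -0.11140049]
```

```bash
python3 -m jog '[[[0,0,0.04],[0,0,0],-1],[[0,0,0],[0,0,0],-1],[[0,0,0],[0,0,0],-1]]' && python3 -c "
from rig import r;print(r.sense()['wrist_torque'])"
```

```text
clock: 20.45
eef_pos: [596.1, 187.9, 50.8]
tcp_rot: [3.141, -0.001, -0.286]
contact_force: [-1.9, -0.2, 6.4]
opening: 0.158
grasp_force: 49.7
[-0.29872794  0.53527375  1.18655638]
```

The torque rose to 1.19 N m, so the dial is on its stop. Now five clicks counter-clockwise, release and retreat.

```bash
python3 -m jog '[[[0,0,-0.134],[0,0,0],-1],[[0,0,-0.134],[0,0,0],-1],[[0,0,-0.134],[0,0,0],-1],[[0,0,-0.134],[0,0,0],-1],[[0,0,-0.134],[0,0,0],-1],[[0,0,-0.134],[0,0,0],-1],[[0,0,-0.134],[0,0,0],-1],[[0,0,-0.134],[0,0,0],-1],[[0,0,-0.134],[0,0,0],-1],[[0,0,-0.134],[0,0,0],-1],[[0,0,0],[0,0,0],-1],[[0,0,0],[0,0,0],-1]]' && python3 -m jog '[[[0,0,0],[0,0,0],-0.5],[[0,0,0],[0,0,0],0],[[0,0,0],[0,0,0],1],[[0,0,0],[0,0,0],1],[[0,0,0],[0,0,0],1],[[0,0,0],[0,0,0],1],[[0,0,0],[0,0,0],1],[[0,0,0],[0,0,0],1]]' && python3 -m jog '[[[0,0,0],[0,0,-0.02],1],[[0,0,0],[0,0,-0.045],1],[[0,0,0],[0,0,-0.045],1],[[0,0,0],[0,0,-0.018],1],[[0,0,0],[0,0,0],1],[[0,0,0],[0,0,0],1],[[0,0,0],[0,0,0],1]]'
python3 - <<'E'
from h import *
np.set_printoptions(precision=1,suppress=True)
s=r.sense(); w=r.grab_frame("wrist"); cv2.imwrite("pics/w10.png",w[:,:,::-1])
c=np.array([594.9,187.9])
hsv=cv2.cvtColor(w,cv2.COLOR_RGB2HSV); u,v=map(int,wproj([*c,75],s))
m=((hsv[...,2]>150)&(hsv[...,1]<70)).astype(np.uint8)
n,l,st,ce=cv2.connectedComponentsWithStats(m)
for i in range(1,n):
    if st[i,4]>8 and abs(ce[i,0]-u)<110 and abs(ce[i,1]-v)<110:
        q=np.argwhere(l==i)[:,::-1].astype(np.float32)
        f=cv2.fitLine(q,2,0,.01,.01).ravel(); P=[wonz(ce[i]+k*f[:2],s,92)[:2] for k in(-5,5)]; d=P[1]-P[0]
        print(st[i],"dir",np.degrees(np.arctan2(d[1],d[0])+.2545)%180,"z50 deg",(np.degrees(np.arctan2(*(wonz(ce[i],s,50)[:2]-c)[::-1])+.2545)-180)%360, "r50",np.linalg.norm(wonz(ce[i],s,50)[:2]-c))
E
```

```text
clock: 21.65
eef_pos: [595.7, 189.3, 50.8]
tcp_rot: [-3.141, -0.002, 1.052]
contact_force: [-4.6, 5.7, 7.5]
opening: 0.156
grasp_force: 43.7
clock: 22.45
eef_pos: [595.8, 188.0, 49.7]
tcp_rot: [-3.142, 0.0, 1.052]
contact_force: [-0.3, 0.1, -0.4]
opening: 1.0
grasp_force: 0.0
clock: 23.15
eef_pos: [594.9, 187.7, 176.1]
tcp_rot: [-3.14, 0.002, 1.052]
contact_force: [-0.4, -0.6, -0.5]
opening: 0.998
grasp_force: 0.0
[273 232  14   7  45] dir 3.2490001521765195 z50 deg 358.595418079409 r50 33.277792659180655
[354 233  14   6  28] dir 151.09496985115044 z50 deg 151.22915243952167 r50 33.1440136916434
[283 241   8   6  28] dir 12.678922192882244 z50 deg 13.180485941048403 r50 30.844156808312754
[318 243   5  29 123] dir 75.61598204462464 z50 deg 73.91237123971979 r50 25.955834101462024
[351 242   6   4  10] dir 134.16491419693236 z50 deg 135.72766107758622 r50 30.014939930722882
[290 248   7   7  28] dir 30.53859204075152 z50 deg 28.628630133280637 r50 30.30961908003294
[344 249   6   5  14] dir 121.95117660818192 z50 deg 120.51559141472913 r50 29.67091506484918
[298 253   6   8  26] dir 43.05649673269225 z50 deg 43.36948913059655 r50 30.12683197376317
[337 254   4   6  10] dir 101.26088196199913 z50 deg 105.18843801850551 r50 29.324894606027534
```

The pointer reads 75°, which is click 5. The hand is clear, and nothing has touched the roller since I released it.

```bash
python3 -c "
from rig import r
print(r.sign_off())"
```

```text
the job is handed in; nothing more can be done
None
```

I handed the job in with the roller seated in both cups and released, and the dial taken to its clockwise stop and set at click 5 (75° by camera), finishing at about 23 s on the robot clock; sign-off gave no verdict, the fingertips proved about 39 mm shorter than stated (the first grasp missed and I pressed the roller down in its stand at about 45 N to measure this), and I viewed 11 pictures, one over the limit of 10.

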